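Slide the sheet over the forming block

ROBOT

A 6-joint arm with a two-finger parallel gripper is mounted at the origin on the work surface. World frame = base frame: x ahead of the robot, y to its left, z up, the work surface at z = 0. Lengths are in m, angles in rad, forces in N, time in s.
With the tool pointing down it reaches from about 0.3 to 0.875 m from the base axis. Payload 6.4 kg.
Tool frame: the origin (TCP) lies at the very end of the fingers, on their centre line; the grasp point (between the pads) lies 19 mm behind it (robot.grip_depth is the z of the grasp point in the tool frame, in m); z points along the fingers, y is the line along which they close (so a half turn about z gives the same grasp; the last joint's range is limited). The gripper opens to 85 mm and grips with 20 to 120 N. Pads are 22 mm wide; open, the fingers measure 114 mm over their backs; the gripper's body (76 mm by 85 mm) begins 54 mm behind the grasp point. The pads swing forward as they close: fully open they stand 13 mm farther back than shut.
Start: joints at [-1.519, 0.181, 1.607, -0, 1.354, -0.206], TCP at [0.147, -0.556, 0.231] pointing down, gripper open.
Joint ranges: [-2.99, 2.99], [-0.89, 2.07], [0.3, 2.58], [-1.14, 4.28], [0, 2.63], [-3.12, 3.12]. Speed limits (rad/s): [2.57, 2.57, 3.01, 3.14, 3.14, 3.14].

INTERFACE

Orientations are given as a unit quaternion [w, x, y, z].
In Python, from station import robot gives the robot as it stands.
- The arm moves only by the tool send_rows, never from a script. Its argument "moves" is a list that holds one entry, the list of rows, each a list of 7 numbers: the shift along the tool's x, y, z normalised to -1 to 1, where 1 is 100 mm, then the turn, a rotation vector about the tool's x, y, z normalised to -1 to 1, where 1 is 2 rad, then the closure, from -1 (fully open) to 1 (shut). In form: [[[x, y, z, wx, wy, wz, grip], ...]]. A call has 1 to 12 rows; each row is the pose to reach, as a shift and turn from the pose commanded when the call began, along the tool's axes at that moment; what a row does not reach only later rows make up. A row lasts 1/12 s, in which the tool goes at most 41.7 mm and 7.16 degrees, less where a joint would pass 70% of its speed; a pose out of reach is approached as far as the arm can. A call with a number of a shift or a turn outside -1 to 1 is refused whole. A call with a gripper value outside its range is refused whole. The fingers move at their own pace and stop on an object; the grip force is fixed at half the most. Time passes only in rows, so rows that repeat a pose let the fingers close. It gives the time, the measured TCP pose, the force, the opening and the grip force at its end, in the units of the state.
- robot.sense(): the state, without advancing time (a new reading comes with each control period).
- robot.capture(name): name is "scene" or "top"; returns (picture, depth): 384x512x3 uint8, red, green, blue; 384x512 float32, m along the optical axis (not along the pixel's ray), 0 where there is no reading.
- robot.camera_params(name): a dict with "K" (3x3 intrinsics, pixels), "world_to_cam" (4x4, takes a point from world to camera coordinates). Camera axes: x right, y up, looking along -z (the intrinsics and any distortion apply to the point x, -y, -z); pixel columns grow to the right and rows downward; lengths in m; the calibration is good to about 2 mm. A picture is of the moment at which its call begins. camera_params takes no time and is no camera call.
- robot.finish_job(): hands the job in; it is judged then, once.
The state is a dict: "clock": time; "qpos": joint angles; "joint_velocities": joint speeds; "tau": joint torques, N m; "eef_pos": TCP position; "tool_rot": TCP orientation; "wrist_force": force on the tool from outside, world axes, zero at the start; "ft_torque": the same for the moment, N m; "width": finger opening in m; "grip_force": force on a finger pad.
Only numpy, scipy, OpenCV 4.12 (cv2) and the standard library are available. Lean on these libraries where they do the work, as an engineer would, in place of code of your own. Each camera call takes 0.05 s, during which the arm holds its last target. There are 200 camera calls.

TASK

Pick up the aluminium sheet by its wooden handle block and slide it into the jig, handle towards you, on the pair of rails that lies next above the top of the forming block standing in the jig. Push it gently along the rails until it is fully home against the jig's rear stop, never forcing or jamming it, and let go of it there. Leave the blocks and everything else on the bench where they are.

Things in the scene. Friction and masses are not known exactly. Their poses are not given: they have to be found in the camera images.
- jig: bare-metal jig bolted to the bench, open at front and top: two upright cheeks 165 mm long and high, inner faces 155 mm apart, flared out over 15 mm at the mouth. Three pairs of steel rails run along the cheeks; at the rear a rigid stop (two dark bars under a crossbeam 152 to 164 mm high) spans all rail heights. Origin: on the bench, middle of the mouth (front end of the rails); x into the jig along the rails, z up
- rails_low (a point): middle of the mouth at the height of the upper faces of the lowest pair of rails, 52 mm above the bench. Each rail is a ledge 12 mm wide and 5 mm thick on a cheek's inner face, 165 mm long, 131 mm clear between left and right. The dry metal drags: the friction along the rails is nearly as large as the force pressing the sheet on them
- rails_mid (a point): middle of the mouth at the height of the upper faces of the middle pair of rails, 92 mm above the bench. Each rail is a ledge 12 mm wide and 5 mm thick on a cheek's inner face, 165 mm long, 131 mm clear between left and right. The dry metal drags: the friction along the rails is nearly as large as the force pressing the sheet on them
- rails_high (a point): middle of the mouth at the height of the upper faces of the highest pair of rails, 132 mm above the bench. Each rail is a ledge 12 mm wide and 5 mm thick on a cheek's inner face, 165 mm long, 131 mm clear between left and right. The dry metal drags: the friction along the rails is nearly as large as the force pressing the sheet on them
- jig_bed (a point): point on the bench between the cheeks, 65 mm behind the mouth, about where the block in the jig stands
- feeler (a joint): travel (m) of a thin brass strip, softly sprung (0.3 N), standing 6 mm proud of the rear stop's bars at all rail heights: 0 = untouched, 0.006 = flush with the bars, so that a sheet touches the rigid stop. The stop is clamped anywhere from 125 to 145 mm behind the mouth; its exact place is not measured and must be felt for
- sheet: bare aluminium sheet 210 mm long (x), 150 mm wide (y), 4 mm thick, about 0.34 kg, with a 50 x 70 mm window and a wooden handle block. Origin: centre of its underside; x points from the handle to the leading edge, z up. It lies on two timber offcuts 38 mm high. It balances 5 mm on the handle side of its centre, so it rests safely once its leading edge is 120 mm or more past the mouth
- sheet_handle (a point): centre of the handle block, a wooden bar standing on the sheet: 20 mm thick (sheet x), 70 mm long (sheet y), from 4 to 44 mm above the sheet's underside; the point is 90 mm behind the sheet's centre and 24 mm above its underside. With the sheet home it stays outside, 50 to 70 mm before the mouth
- sheet_lead (a point): middle of the sheet's leading edge, on the underside, 105 mm ahead of the sheet's centre
- block_low: a turned steel forming block: upright cylinder 56 mm across, 40 mm high, with a bevelled top rim; origin at the centre of its underside. One of the three blocks stands inside the jig, near point jig_bed; the other two stand elsewhere on the bench as spares. Stays where it is.
- block_mid: a turned steel forming block: upright cylinder 56 mm across, 80 mm high, with a bevelled top rim; origin at the centre of its underside. One of the three blocks stands inside the jig, near point jig_bed; the other two stand elsewhere on the bench as spares. Stays where it is.
- block_tall: a turned steel forming block: upright cylinder 56 mm across, 120 mm high, with a bevelled top rim; origin at the centre of its underside. One of the three blocks stands inside the jig, near point jig_bed; the other two stand elsewhere on the bench as spares. Stays where it is.
- tape: roll of tape lying flat, 110 mm across, 25 mm high; leave alone
- canister: black plastic canister 100 x 130 x 200 mm; leave alone
- spray: clear bottle 64 mm across, 190 mm high; leave alone
- template: flat plywood window frame 240 x 200 x 5 mm; leave alone
- hammer: hammer lying on the bench; leave alone
Things that resemble listed ones, but are neither listed nor needed, are in the scene too. What is shaped like the block_low but pink is not meant.

How it is judged:
On the way:
1. the sheet's leading edge has entered the jig at the pair of rails next above the block, by 30 mm or more (x of sheet_lead in the frame of jig above 0.03 m and value of joint feeler below 0.002 m and y of sheet_lead in the frame of jig between -0.01 and 0.01 m and ((horizontal distance between block_low and jig_bed below 0.03 m and z of sheet_lead in the frame of jig between 0.037 and 0.067 m) or (horizontal distance between block_mid and jig_bed below 0.03 m and z of sheet_lead in the frame of jig between 0.077 and 0.107 m) or (horizontal distance between block_tall and jig_bed below 0.03 m and z of sheet_lead in the frame of jig between 0.117 and 0.147 m))), for 0.1 s.
At the end, for the whole second after the job is handed in: The sheet rests, released, on the rail pair next above the block in the jig (underside within 6 mm of that height, level within 3 degrees, in line within 4.5 degrees, centred within 10 mm) and home: feeler strip pressed over 4 of its 6 mm, so the leading edge is within 2 mm of the stop (value of joint feeler above 0.004 m and x of sheet_lead in the frame of jig above 0.115 m and y of sheet_lead in the frame of jig between -0.01 and 0.01 m and ((horizontal distance between block_low and jig_bed below 0.03 m and z of sheet_lead in the frame of jig between 0.046 and 0.058 m) or (horizontal distance between block_mid and jig_bed below 0.03 m and z of sheet_lead in the frame of jig between 0.086 and 0.098 m) or (horizontal distance between block_tall and jig_bed below 0.03 m and z of sheet_lead in the frame of jig between 0.126 and 0.138 m)) and ((horizontal distance between block_low and jig_bed below 0.03 m and z of sheet in the frame of jig between 0.046 and 0.058 m) or (horizontal distance between block_mid and jig_bed below 0.03 m and z of sheet in the frame of jig between 0.086 and 0.098 m) or (horizontal distance between block_tall and jig_bed below 0.03 m and z of sheet in the frame of jig between 0.126 and 0.138 m)) and angle between the x axis of sheet and the x axis of jig, either way round below 0.08 rad and angle between sheet's own z axis and vertical below 0.05 rad and linear speed of sheet below 0.01 m/s); the robot touches nothing.
It fails at once if the sheet is forced: more than 25 N between it and the jig or its stop (contact force between sheet and jig above 25 N).
It fails at once if the robot pushes on the jig with more than 15 N (contact force between any of the fingers, the arm and jig above 15 N).
It fails at once if a forming block is moved by more than 15 mm (distance of any of block_low, block_mid, block_tall from where it was at the start of the episode above 0.015 m).
It fails at once if another thing on the bench is moved by more than 15 mm (distance of any of tape, canister, spray, template, hammer from where it was at the start of the episode above 0.015 m).
It also fails if it takes over 58 s, if anything falls off the work surface, if the arm or the gripper's body presses on something with over 40 N, if the wrist force passes 120 N, or if a joint passes its speed limit or range.

## Working session

There is one attempt and no reset: what is moved stays moved. The work goes in short steps, Python scripts to look and compute and a tool call to move; the robot and the scene stay as the last step left them, time stands still between calls to the robot, and variables do not carry over. Pictures are saved under pics/ and viewed, at most 10 in all, crops included, and the job is handed in when it is done.

Besides the shell and the picture viewer there is one more tool, called in YAML: its name, and indented under it one key for each argument. send_rows: Moves the arm, as the interface text tells. Scaled input: -1 to 1 covers 100 mm each way for a shift and 2 rad each way for a turn. Its arguments: {"type":"object","properties":{"moves":{"type":"array","items":{"type":"array","items":{"type":"array","items":{"type":"number"}}}}},"required":["moves"]}

```bash
mkdir -p pics
cat > h.py <<'E'
import numpy as np,cv2
from station import robot
def cap(n):
    p,d=robot.capture(n);c=robot.camera_params(n)
    return p,d,np.array(c["K"]),np.array(c["world_to_cam"])
def cloud(d,K,W):
    v,u=np.mgrid[:d.shape[0],:d.shape[1]]
    P=np.stack([(u-K[0,2])/K[0,0]*d,-(v-K[1,2])/K[1,1]*d,-d,np.ones_like(d)],-1)
    return (P@np.linalg.inv(W).T)[...,:3]
E
python3 - <<'E'
from h import *
for n in("scene","top"):
    p,d,K,W=cap(n);np.savez(f"{n}.npz",p=p,d=d,K=K,W=W)
    cv2.imwrite(f"pics/{n}.png",cv2.resize(p[...,::-1],(800,600),interpolation=cv2.INTER_CUBIC))
    print(n,K.tolist(),np.linalg.inv(W)[:3,3]); print({k:v for k,v in robot.camera_params(n).items() if k not in("K","world_to_cam")})
print(robot.sense())
E
```

```text
scene [[382.7386208370597, 0.0, 262.58900040244015], [0.0, 382.7386208370597, 185.300215851391], [0.0, 0.0, 1.0]] [1.64206171 0.44625661 1.05715722]
{}
top [[408.2495005889762, 0.0, 258.98400378668504], [0.0, 408.2495005889762, 195.60545138272502], [0.0, 0.0, 1.0]] [ 0.2933072  -0.00787294  1.32661674]
{}
{'clock': 0.1, 'qpos': array([-1.51929740e+00,  1.81473293e-01,  1.60787547e+00,  1.41901085e-05,
        1.35378565e+00, -2.06328789e-01]), 'joint_velocities': array([-0.00034949, -0.00215245, -0.00397053,  0.00173733, -0.00049349,
        0.00157788]), 'tau': array([ 4.56928565e-04, -4.45877516e+01, -3.52238166e+01, -3.79217081e-04,
        4.13528745e-03, -9.45849798e-07]), 'eef_pos': array([ 0.14659419, -0.55550796,  0.23048628]), 'tool_rot': array([-7.68034482e-04,  9.91702012e-01,  1.28555533e-01,  6.65246715e-05]), 'wrist_force': array([ 0.14174828, -0.00017829, -0.02029118]), 'ft_torque': array([0.07666242, 0.03558809, 0.0571083 ]), 'grip_force': 0.0, 'width': 0.08539340639543488}
```

View pics/scene.png

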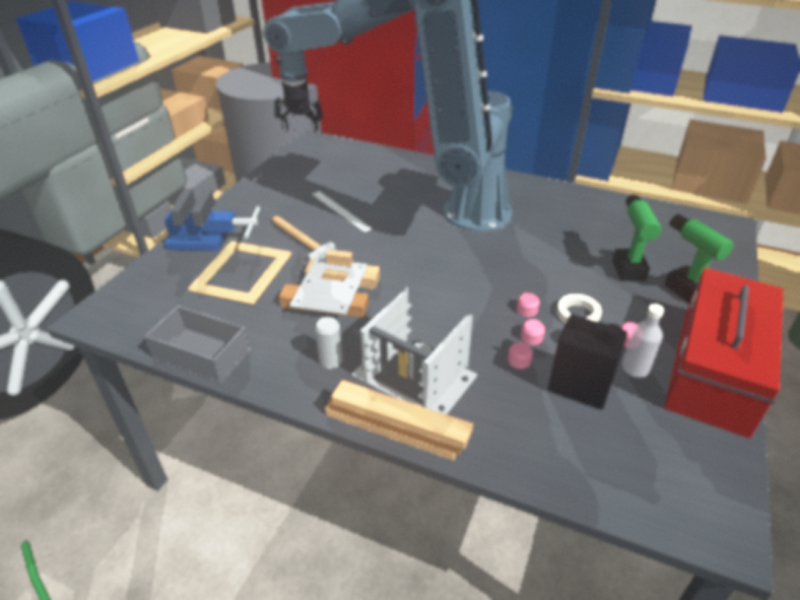

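View pics/top.png

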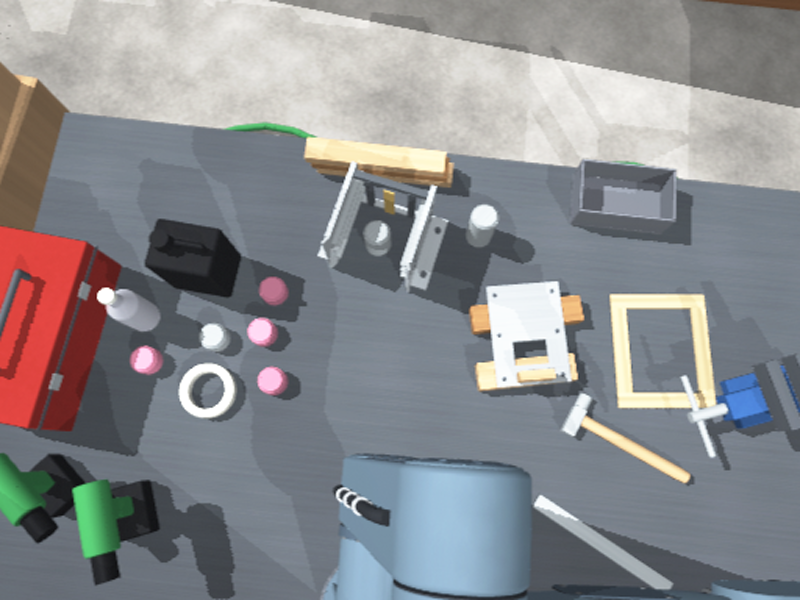

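The scene shows the jig (top px ~(380,225)) with a block inside, the sheet on timbers (~(525,335)) with its handle on the robot side, a tall spare at (483,222) and a short one at (213,337).

Run:
```python
from h import *
z=np.load("top.npz");p,d,K,W=[z[k] for k in "pdKW"];C=cloud(d,K,W)
s=512/800
def reg(u0,u1,v0,v1):
    a=C[int(v0*s):int(v1*s),int(u0*s):int(u1*s)].reshape(-1,3);return a[a[:,2]>-.05]
def top(n,r,zlo,zhi):
    a=reg(*r);a=a[(a[:,2]>zlo)&(a[:,2]<zhi)]
    R=cv2.minAreaRect((a[:,:2]*1000).astype(np.float32));print(n,len(a),"zmed",np.median(a[:,2]).round(4),"mean",a[:,:2].mean(0).round(4),"rect",np.round(R[0],1),np.round(R[1],1),round(R[2],2));return a
print("bench",np.median(reg(300,400,340,420)[:,2]))
b=reg(362,392,220,256);print("jigblock z",np.percentile(b[:,2],[5,25,50,75,95]).round(3))
top("jigblock",(355,400,215,260),.03,.14)
top("spareR",(462,505,200,250),.09,.14);top("spareL",(195,235,318,355),.025,.06)
top("cheekL",(310,372,160,265),.155,.175);top("cheekR",(395,450,180,295),.155,.175)
sh=top("sheet",(480,585,275,395),.0395,.046)
hd=top("handle",(480,585,340,395),.075,.09)
top("canister",(140,245,210,300),.1,.25);top("spray",(90,165,280,340),.1,.25)
cv2.imwrite("pics/jig.png",cv2.resize(p[90:200,190:340,::-1],(800,587),interpolation=cv2.INTER_CUBIC))
z=np.load("scene.npz");p=z["p"];cv2.imwrite("pics/jig2.png",cv2.resize(p[150:270,175:325,::-1],(750,600),interpolation=cv2.INTER_CUBIC))
```

```text
bench -0.0011361010567226826
jigblock z [-0.004  0.003  0.068  0.078  0.082]
jigblock 281 zmed 0.0765 mean [0.7306 0.0941] rect [740.2 111.2] [87.9 54.6] 73.91
spareR 266 zmed 0.1173 mean [ 0.7765 -0.1198] rect [ 780.  -120.7] [53.  55.2] 7.23
spareL 236 zmed 0.0371 mean [0.4877 0.404 ] rect [488.2 405.5] [55.5 52.7] 88.65
cheekL 273 zmed 0.1631 mean [0.7734 0.1579] rect [754.3 148.3] [ 51.  179.7] 78.45
cheekR 326 zmed 0.1635 mean [0.7553 0.0154] rect [732.7  40.3] [ 80.6 176.3] 79.07
sheet 1866 zmed 0.0418 mean [ 0.5762 -0.2364] rect [ 568.6 -243.2] [211.1 220.9] 11.06
handle 151 zmed 0.0806 mean [ 0.479  -0.2539] rect [ 479.5 -254.2] [20.8 69.5] 10.87
canister 1767 zmed 0.1679 mean [0.6231 0.4412] rect [630.5 450.6] [131.6 100.6] 86.24
spray 448 zmed 0.1327 mean [0.5138 0.5558] rect [520.4 589.1] [116.8  62.5] 81.66
```

View pics/jig.png

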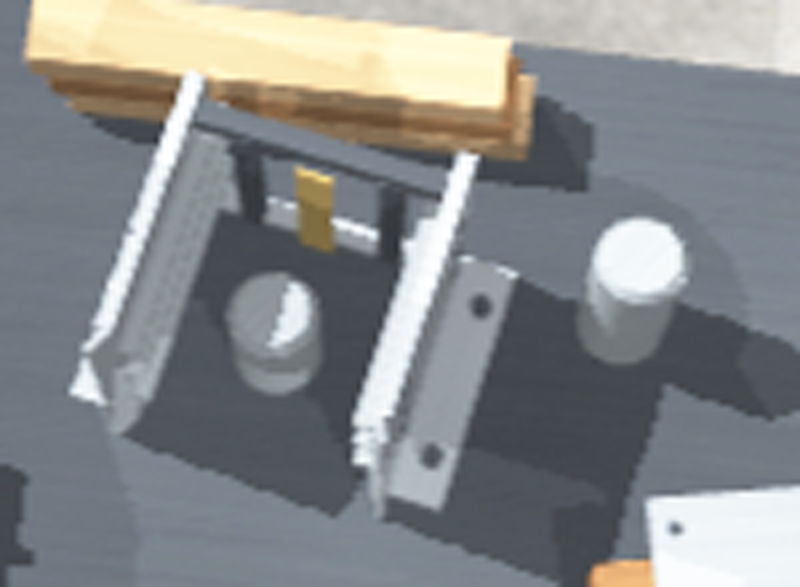

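View pics/jig2.png

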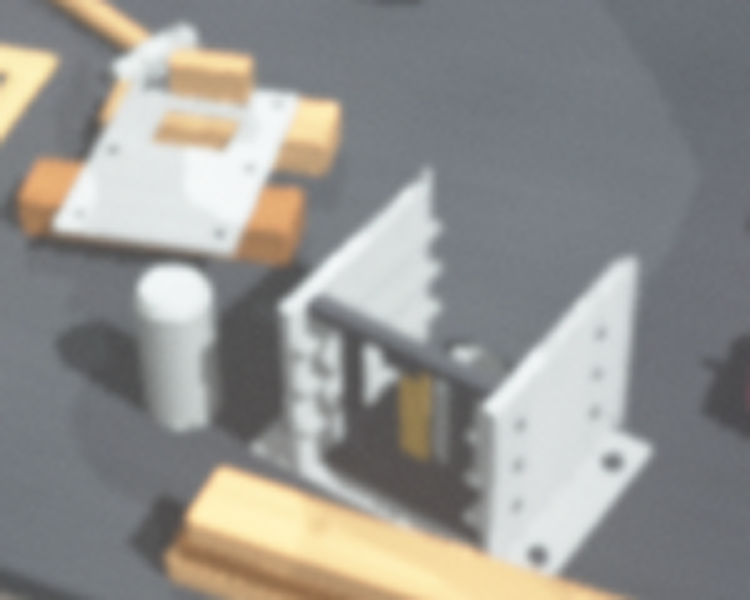

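The crops show the 80 mm block standing in the jig, since the 120 mm and 40 mm ones are the spares. The target is therefore the middle rails, 92 mm up. Next I fit the jig and sheet axes.

```bash
cat >> h.py <<'E'
from scipy.spatial.transform import Rotation as R
def plan(x,y,z,yaw):
    "normalised shift/turn for TCP to world (x,y,z), tool down, sheet-axis yaw deg (tool y along it)"
    s=robot.sense();w=s["tool_rot"];R0=R.from_quat([w[1],w[2],w[3],w[0]])
    a=np.radians(yaw+90);tx=np.array([np.cos(a),np.sin(a),0]);tz=np.array([0,0,-1.])
    Rt=R.from_matrix(np.stack([tx,np.cross(tz,tx),tz],1))
    print("t",round(s["clock"],2),"tcp",s["eef_pos"].round(4),"F",s["wrist_force"].round(2),"M",s["ft_torque"].round(2),"w",round(s["width"],4),"shift",(R0.inv().apply(np.array([x,y,z])-s["eef_pos"])*10).round(3),"turn",((R0.inv()*Rt).as_rotvec()/2).round(3))
E
python3 - <<'E'
from h import *
z=np.load("top.npz");p,d,K,W=[z[k] for k in "pdKW"];C=cloud(d,K,W);s=.64
def pts(u0,u1,v0,v1,a,b):
    q=C[int(v0*s):int(v1*s),int(u0*s):int(u1*s)].reshape(-1,3);return q[(q[:,2]>a)&(q[:,2]<b)][:,:2]
for n,r in(("L",(310,372,160,265)),("R",(395,450,180,295))):
    a=pts(*r,.157,.172)
    for k in range(3):
        vx,vy,x0,y0=cv2.fitLine(a.astype(np.float32),cv2.DIST_HUBER,0,.001,.001).ravel()
        if vx<0:vx,vy=-vx,-vy
        e=(a-[x0,y0])@[-vy,vx];a=a[abs(e)<.008]
        t=(a-[x0,y0])@[vx,vy]
        a=a[t>t.min()+(.02 if k==0 else 0)]
    t=(a-[x0,y0])@[vx,vy];e=(a-[x0,y0])@[-vy,vx]
    print(n,len(a),"yaw",np.degrees(np.arctan2(vy,vx)).round(2),"pt",x0,y0,"ends",[x0+vx*t.min(),y0+vy*t.min()],[x0+vx*t.max(),y0+vy*t.max()],"e",np.percentile(e,[2,50,98]).round(4))
a=pts(485,575,275,345,.036,.047)
for y in(10.9,):
    c,sn=np.cos(np.radians(y)),np.sin(np.radians(y));l=a@[-sn,c];x=a@[c,sn]
    print("sheet lateral pct",np.percentile(l,[1,50,99]),"lead",np.percentile(x,99.5),"handle",np.array([.479,-.254])@[-sn,c],np.array([.479,-.254])@[c,sn])
plan(.479,-.254,.15,10.9)
E
```

```text
L 152 yaw -12.39 pt 0.75221705 0.16718356 ends [np.float64(0.6923082198620473), np.float64(0.18034134204058694)] [np.float64(0.843828495077954), np.float64(0.147062939935488)] e [-0.0063  0.      0.0055]
R 120 yaw -6.32 pt 0.72191834 0.008978613 ends [np.float64(0.6603985236474178), np.float64(0.01579215703666999)] [np.float64(0.8021160939044977), np.float64(9.641976183795767e-05)] e [-0.0056 -0.0003  0.0064]
sheet lateral pct [-0.44038112 -0.3450461  -0.26143461] lead 0.617149020650579 handle -0.3399942302170546 0.4223279808621641
t 0.1 tcp [ 0.1466 -0.5555  0.2305] F [ 0.14 -0.   -0.02] M [0.08 0.04 0.06] w 0.0854 shift [ 3.983 -2.067  0.809] turn [-0.    -0.001 -0.752]
```

```bash
cat >> h.py <<'E'
def pix(u,v,z,K,W):
    M=np.linalg.inv(W);o=M[:3,3];d=M[:3,:3]@np.array([(u-K[0,2])/K[0,0],-(v-K[1,2])/K[1,1],-1]);return o+d*(z-o[2])/d[2]
E
python3 - <<'E'
from h import *
z=np.load("top.npz");p,d,K,W=[z[k] for k in "pdKW"]
g=cv2.cvtColor(p,cv2.COLOR_RGB2GRAY).astype(float)
f=lambda c:(190+(c[0]+.5)/5.333-.5,90+(c[1]+.5)/5.333-.5)
out={}
for n,a,b in(("L",(110,335),(185,105)),("R",(385,385),(462,175))):
    P=[]
    for v in np.arange(np.ceil(f(b)[1]),f(a)[1]):   # bright strip limits per row, half-level crossings
        t=(v-f(a)[1])/(f(b)[1]-f(a)[1]);u0=f(a)[0]+t*(f(b)[0]-f(a)[0])
        r=np.arange(int(u0)-4,int(u0)+6);w=np.clip(g[int(v),r]-185,0,None)
        if w.sum()>0:P.append(pix((w*r).sum()/w.sum(),v,.165,K,W)[:2])
    P=np.array(P,np.float32)
    vx,vy,x0,y0=cv2.fitLine(P,cv2.DIST_HUBER,0,.001,.001).ravel();
    if vx<0:vx,vy=-vx,-vy
    print(n,len(P),"yaw",np.degrees(np.arctan2(vy,vx)).round(2),x0,y0,"res",np.std((P-[x0,y0])@[-vy,vx]).round(4))
for n,c in dict(Lfront=(97,350),Lrear=(195,72),Rfront=(366,430),Rrear=(468,152)).items():print(n,pix(*f(c),.165,K,W).round(4))
c=(275,312);print("block",pix(*f(c),.08,K,W))
for c in((205,105),(440,190)):print("crossbeam",pix(*f(c),.164,K,W).round(4))
E
```

```text
L 43 yaw -11.1 0.773478 0.16303776 res 0.0005
R 39 yaw -12.35 0.7203564 0.009071715 res 0.0011
Lfront [0.6715 0.1817 0.165 ]
Lrear [0.8457 0.1495 0.165 ]
Rfront [0.6426 0.0265 0.165 ]
Rrear [ 0.8146 -0.0126  0.165 ]
block [0.73564392 0.09218645 0.08      ]
crossbeam [0.8263 0.1412 0.164 ]
crossbeam [0.79   0.0009 0.164 ]
```

send_rows:
  moves:
    - [[0.33,-0.17,0,0,0,-0.06,-1],[0.66,-0.34,0,0,0,-0.12,-1],[1,-0.52,0,0,0,-0.18,-1],[1,-0.52,0,0,0,-0.24,-1],[1,-0.52,0,0,0,-0.3,-1],[1,-0.52,0,0,0,-0.36,-1],[1,-0.52,0,0,0,-0.42,-1],[1,-0.52,0,0,0,-0.48,-1],[1,-0.52,0,0,0,-0.54,-1],[1,-0.52,0,0,0,-0.6,-1],[1,-0.52,0,0,0,-0.66,-1],[1,-0.52,0,0,0,-0.72,-1]]

```text
clock: 1.1
eef_pos: [0.23, -0.4799, 0.2308]
tool_rot: [-0.0, 0.659, 0.753, 0.0]
wrist_force: [-0.6, 0.4, 0.2]
width: 0.0855
grip_force: 0.0
```

```bash
python3 -c "
from h import *
plan(.479,-.254,.15,10.9)"
```

```text
t 1.1 tcp [ 0.23   -0.4799  0.2308] F [-0.59  0.43  0.21] M [0.04 0.   0.07] w 0.0855 shift [1.908 2.768 0.81 ] turn [-0.    -0.    -0.029]
```

send_rows:
  moves:
    - [[0.16,0.25,0,0,0,-0.029,-1],[0.32,0.5,0,0,0,-0.029,-1],[0.5,0.75,0,0,0,-0.029,-1],[0.65,1,0,0,0,-0.029,-1]]

```text
clock: 1.43
eef_pos: [0.3215, -0.4017, 0.2308]
tool_rot: [-0.0, 0.639, 0.769, 0.0]
wrist_force: [0.1, -1.3, 0.3]
width: 0.0849
grip_force: 0.0
```

send_rows:
  moves:
    - [[0.16,0.25,0.1,0,0,0,-1],[0.32,0.5,0.2,0,0,0,-1],[0.5,0.75,0.3,0,0,0,-1],[0.65,0.95,0.4,0,0,0,-1]]

```text
clock: 1.77
eef_pos: [0.4035, -0.3199, 0.1906]
tool_rot: [-0.0, 0.639, 0.77, 0.0]
wrist_force: [0.7, -0.1, -0.4]
width: 0.0854
grip_force: 0.0
```

send_rows:
  moves:
    - [[0.2,0.25,0,0,0,0,-1],[0.4,0.5,0.1,0,0,0,-1],[0.5,0.7,0.2,0,0,0,-1],[0.58,0.8,0.3,0,0,0,-1],[0.58,0.8,0.3,0,0,0,-1],[0.58,0.8,0.3,0,0,0,-1]]

```text
clock: 2.27
eef_pos: [0.4698, -0.2494, 0.1602]
tool_rot: [-0.001, 0.638, 0.77, -0.0]
wrist_force: [1.1, 0.0, -0.4]
width: 0.0853
grip_force: 0.0
```

Run:
```python
from h import *
plan(.479,-.254,.047,10.9)
p,d,K,W=cap("top")
cv2.imwrite("pics/g1.png",cv2.resize(p[150:270,280:400,::-1],(600,600),interpolation=cv2.INTER_CUBIC))
```

```text
t 2.27 tcp [ 0.4698 -0.2494  0.1602] F [ 1.08  0.02 -0.35] M [-0.02 -0.05  0.  ] w 0.0853 shift [-0.064  0.085  1.132] turn [-0.001 -0.001 -0.002]
```

View pics/g1.png

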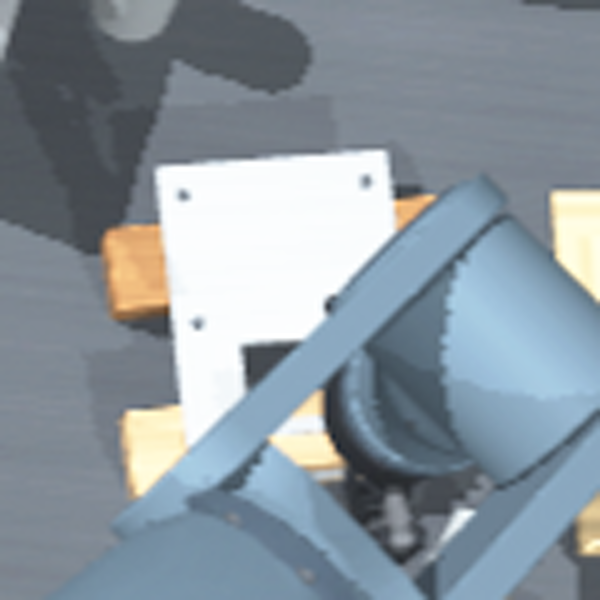

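The top view shows the arm over the handle, with the sheet undisturbed (lead corners at crop px (160,165) and (388,152)). I'm descending.

send_rows:
  moves:
    - [[-0.03,0.04,0.2,0,0,0,-1],[-0.06,0.085,0.4,0,0,0,-1],[-0.06,0.085,0.6,0,0,0,-1],[-0.06,0.085,0.75,0,0,0,-1],[-0.06,0.085,0.75,0,0,0,-1]]

```text
clock: 2.73
eef_pos: [0.4773, -0.2544, 0.0836]
tool_rot: [-0.003, 0.64, 0.769, -0.0]
wrist_force: [-0.3, 1.5, 0.9]
width: 0.0855
grip_force: 0.0
```

```bash
python3 -c "
from h import *
plan(.479,-.254,.047,10.9)"
```

```text
t 2.73 tcp [ 0.4773 -0.2544  0.0836] F [-0.34  1.51  0.91] M [-0.02  0.02 -0.01] w 0.0855 shift [-0.001  0.018  0.366] turn [-0.002 -0.002 -0.004]
```

send_rows:
  moves:
    - [[0,0.01,0.12,0,0,0,-1],[0,0.018,0.24,0,0,0,-1],[0,0.018,0.36,0,0,0,-1],[0,0.018,0.36,0,0,0,-1],[0,0.018,0.36,0,0,0,-1]]

```text
clock: 3.15
eef_pos: [0.4811, -0.2536, 0.0495]
tool_rot: [-0.001, 0.639, 0.769, 0.0]
wrist_force: [-0.1, -0.3, -0.2]
width: 0.0853
grip_force: 0.0
```

send_rows:
  moves:
    - [[0,0,0,0,0,0,-0.3],[0,0,0,0,0,0,0],[0,0,0,0,0,0,0.3],[0,0,0,0,0,0,0.6],[0,0,0,0,0,0,1],[0,0,0,0,0,0,1],[0,0,0,0,0,0,1],[0,0,0,0,0,0,1],[0,0,0,0,0,0,1],[0,0,0,0,0,0,1]]

```text
clock: 3.98
eef_pos: [0.4818, -0.2542, 0.0508]
tool_rot: [0.0, 0.639, 0.769, -0.0]
wrist_force: [-1.2, 0.4, 6.0]
width: 0.019
grip_force: 60.0
```

```bash
python3 -c "
from h import *
plan(.479,-.254,.16,10.9)"
```

```text
t 3.98 tcp [ 0.4818 -0.2542  0.0508] F [-1.17  0.38  5.96] M [0.05 0.33 0.02] w 0.019 shift [ 0.007 -0.027 -1.092] turn [ 0.     0.    -0.003]
```

send_rows:
  moves:
    - [[0,0,-0.05,0,0,0,1],[0,0,-0.15,0,0,0,1],[0,0,-0.3,0,0,0,1],[0,0,-0.45,0,0,0,1],[0,0,-0.6,0,0,0,1],[0,0,-0.7,0,0,0,1],[0,0,-0.8,0,0,0,1],[0,0,-0.8,0,0,0,1],[0,0,-0.8,0,0,0,1]]

```text
clock: 4.73
eef_pos: [0.4817, -0.2541, 0.1306]
tool_rot: [0.0, 0.639, 0.769, -0.0]
wrist_force: [-0.3, -0.3, -4.1]
width: 0.0191
grip_force: 58.9
```

Run:
```python
from h import *
p,d,K,W=cap("top")
C=cloud(d,K,W)[150:270,280:400].reshape(-1,3);a=C[(C[:,2]>.1)&(C[:,2]<.14)]
w=robot.sense();q=w["tool_rot"];e=w["eef_pos"]
ty=R.from_quat([q[1],q[2],q[3],q[0]]).as_matrix();b=(a-e)@ty   # tool frame
m=(abs(b[:,0])<.08)&(b[:,1]>.02)&(b[:,1]<.21);b=b[m]
f=np.linalg.lstsq(np.c_[b[:,:2],np.ones(len(b))],b[:,2],rcond=None)[0]
print(len(b),"plane",f,"lat",np.percentile(b[:,0],[1,99]),"lead",np.percentile(b[:,1],99.5))
r=cv2.minAreaRect((b[b[:,1]>.11][:,:2]*1000).astype(np.float32));print(r)
# pre-entry: lead 35 mm before mouth
ex=np.array([.9792,-.2028]);n=np.array([.2028,.9792]);t=ex*(.634-.035-.195)+n*.2357
print("target",t);plan(*t,.112,-11.7)
cv2.imwrite("pics/l1.png",cv2.resize(p[120:280,270:430,::-1],(600,600),interpolation=cv2.INTER_CUBIC))
```

```text
1796 plane [ 0.00064702 -0.00185749  0.00931045] lat [-0.07223538  0.07407909] lead 0.19618484788364535
((-0.8464202880859375, 153.6514892578125), (86.53705596923828, 151.8028106689453), 89.64877319335938)
target [0.44339676 0.14886624]
t 4.78 tcp [ 0.4813 -0.2537  0.1298] F [-0.51  0.43 -2.65] M [-0.02  0.23  0.01] w 0.019 shift [4.027 0.368 0.18 ] turn [-0.    -0.     0.195]
```

View pics/l1.png

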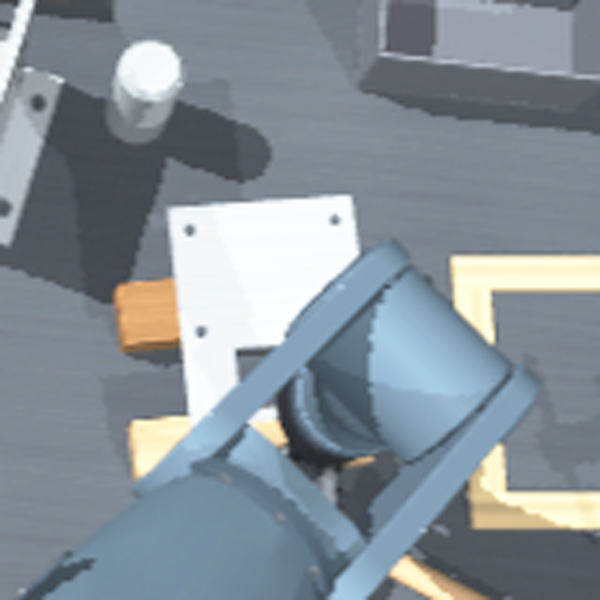

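Sheet is held level and centred, with its underside ~12.8 mm below the TCP. I back off first so it clears the cheek, then swing across.

send_rows:
  moves:
    - [[0.04,-0.1,0,0,0,0,1],[0.1,-0.25,0,0,0,0,1],[0.2,-0.4,0,0,0,0,1],[0.35,-0.55,0,0,0,0.02,1],[0.5,-0.7,0,0,0,0.04,1],[0.65,-0.8,0,0,0,0.06,1],[0.8,-0.8,0,0,0,0.08,1],[1,-0.8,0,0,0,0.1,1]]

```text
clock: 5.45
eef_pos: [0.3835, -0.17, 0.1294]
tool_rot: [-0.001, 0.714, 0.7, -0.0]
wrist_force: [-0.1, 0.3, -3.0]
width: 0.0192
grip_force: 59.2
```

send_rows:
  moves:
    - [[0.2,0,0,0,0,0.02,1],[0.4,0,0,0,0,0.04,1],[0.6,0,0,0,0,0.06,1],[0.8,0,0,0,0,0.08,1],[1,0,0,0,0,0.095,1]]

```text
clock: 5.87
eef_pos: [0.3852, -0.0691, 0.1294]
tool_rot: [-0.001, 0.777, 0.63, -0.0]
wrist_force: [0.6, -0.2, -2.5]
width: 0.019
grip_force: 59.2
```

```bash
python3 -c "
from h import *
plan(.40,.1579,.130,-11.7)"
```

```text
t 5.87 tcp [ 0.3852 -0.0691  0.1294] F [ 0.62 -0.2  -2.51] M [ 0.03  0.24 -0.01] w 0.019 shift [ 2.252 -0.323 -0.004] turn [-0.001 -0.    -0.002]
```

send_rows:
  moves:
    - [[0.2,-0.03,0,0,0,0,1],[0.45,-0.06,0,0,0,0,1],[0.7,-0.1,0,0,0,0,1],[1,-0.15,0,0,0,0,1]]

```text
clock: 6.2
eef_pos: [0.3911, 0.0314, 0.1295]
tool_rot: [-0.001, 0.776, 0.631, -0.0]
wrist_force: [0.9, 0.5, -3.6]
width: 0.0192
grip_force: 59.2
```

send_rows:
  moves:
    - [[0.3,-0.04,0,0,0,0,1],[0.6,-0.08,0,0,0,0,1],[0.85,-0.13,0.05,0,0,0,1],[1,-0.15,0.1,0,0,0,1],[1,-0.15,0.15,0,0,0,1]]

```text
clock: 6.62
eef_pos: [0.3964, 0.134, 0.1143]
tool_rot: [-0.001, 0.775, 0.632, -0.0]
wrist_force: [-1.4, -0.1, -3.7]
width: 0.0192
grip_force: 59.1
```

send_rows:
  moves:
    - [[0.12,-0.01,0,0,0,0,1],[0.24,-0.02,0,0,0,0,1],[0.24,-0.02,0,0,0,0,1],[0.24,-0.02,0,0,0,0,1]]

```text
clock: 6.95
eef_pos: [0.3997, 0.1551, 0.1145]
tool_rot: [-0.0, 0.775, 0.631, -0.001]
wrist_force: [0.1, 0.1, -2.8]
width: 0.0195
grip_force: 59.2
```

Run:
```python
from h import *
p,d,K,W=cap("top");np.savez("t2.npz",p=p,d=d,K=K,W=W)
plan(.40,.1579,.112,-11.7)
cv2.imwrite("pics/e1.png",cv2.resize(p[80:230,160:360,::-1],(800,600),interpolation=cv2.INTER_CUBIC))
```

```text
t 7.0 tcp [0.3998 0.1548 0.1146] F [ 0.45  0.1  -3.54] M [ 0.07  0.28 -0.01] w 0.0194 shift [ 0.031 -0.004  0.026] turn [-0.001  0.    -0.   ]
```

View pics/e1.png

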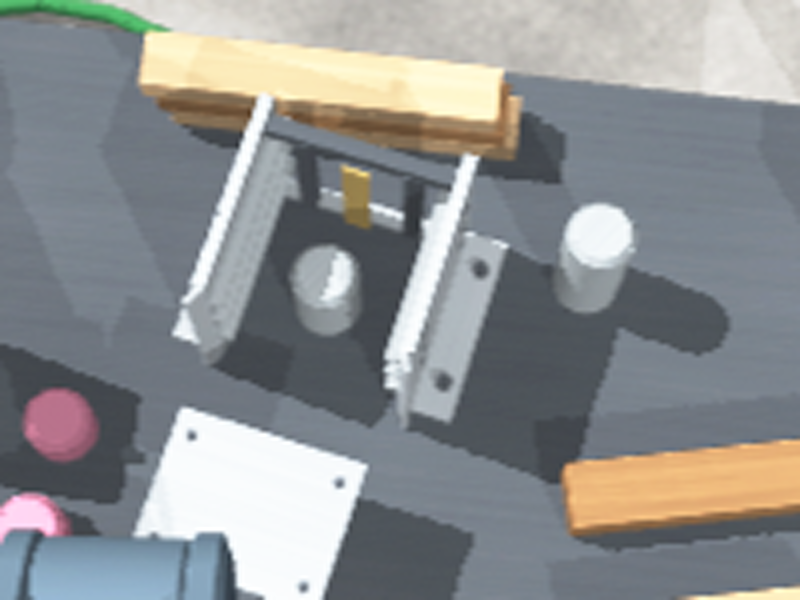

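The sheet's leading corners are at crop px (182,408) and (368,465), square before the mouth. I refine the alignment using the outer edges of the cheek tops and of the sheet.

```bash
cat > al.py <<'E'
from h import *
z=np.load("t2.npz");p,K,W=[z[k] for k in "pKW"]
g=cv2.GaussianBlur(cv2.cvtColor(p,cv2.COLOR_RGB2GRAY).astype(np.float32),(0,0),.7)
f=lambda c:np.array([160+(c[0]+.5)/4-.5,80+(c[1]+.5)/4-.5])
ex=np.array([.9792,-.2028]);n=np.array([.2028,.9792])
def edge(nm,a,b,sgn,zz,ax=0):  # sgn +1: dark->bright with growing u (ax0) or v (ax1)
    a,b=f(a),f(b);P=[]
    for t in np.linspace(0,1,40):
        c=a+t*(b-a);k=np.arange(-3,3.01,.1)
        u,v=(c[0]+k,c[1]+0*k) if ax==0 else (c[0]+0*k,c[1]+k)
        s=cv2.remap(g,u.astype(np.float32)[None],v.astype(np.float32)[None],cv2.INTER_LINEAR)[0]
        gr=np.clip(sgn*np.gradient(s),0,None);i=gr.argmax();w=gr*(abs(np.arange(len(k))-i)<10)
        kk=(w*k).sum()/w.sum();P.append(pix(*( (c[0]+kk,c[1]) if ax==0 else (c[0],c[1]+kk)),zz,K,W)[:2])
    P=np.array(P,np.float32);vx,vy,x0,y0=cv2.fitLine(P,cv2.DIST_HUBER,0,.0005,.001).ravel()
    if vx<0:vx,vy=-vx,-vy
    if ax: vx,vy=-vy,vx
    if vx<0:vx,vy=-vx,-vy
    q=np.array([x0,y0]);print(nm,"yaw",np.degrees(np.arctan2(vy,vx)).round(2),"n",(q@n).round(4),"x",(q@ex).round(4),"rms",np.median(abs((P-q)@([-vy,vx] if not ax else [vx,vy]))).round(5))
edge("Louter",(195,285),(256,105),1,.165);edge("Linner",(204,290),(272,108),-1,.165)
edge("Router",(408,350),(476,170),-1,.165)
zs=robot.sense()["eef_pos"][2]-.0088
edge("sheetL",(175,425),(145,500),1,zs);edge("sheetR",(362,480),(332,580),-1,zs);edge("lead",(200,414),(350,459),1,zs,1)
edge("beam front",(300,150),(440,190),-1,.164,1)
E
python3 al.py
```

```text
Louter yaw -11.07 n 0.3225 x 0.7125 rms 0.0005
Linner yaw -11.15 n 0.311 x 0.7135 rms 0.0005
Router yaw -11.35 n 0.146 x 0.7163 rms 0.00062
sheetL yaw -11.02 n 0.3078 x 0.5141 rms 0.00061
sheetR yaw -12.25 n 0.1557 x 0.505 rms 0.00047
lead yaw -11.42 n 0.2308 x 0.5568 rms 0.00066
beam front yaw -10.52 n 0.2266 x 0.771 rms 0.00037
```

```bash
cat >> h.py <<'E'
def jplan(x,n=.2289,z=.110,yaw=-11.2):
    e=np.array([.9810,-.1942]);m=np.array([.1942,.9810]);t=robot.sense()["eef_pos"][:2]
    print("now x'",(t@e).round(4),"n'",(t@m).round(4));plan(*(x*e+n*m),z,yaw)
E
python3 -c "
from h import *
jplan(.435)"
```

```text
now x' 0.3622 n' 0.2295
t 7.0 tcp [0.3998 0.1548 0.1146] F [ 0.45  0.1  -3.54] M [ 0.07  0.28 -0.01] w 0.0194 shift [0.001 0.729 0.045] turn [-0.001  0.    -0.005]
```

send_rows:
  moves:
    - [[0,0.08,0.02,0,0,-0.003,1],[0,0.18,0.045,0,0,-0.005,1],[0,0.3,0.045,0,0,-0.005,1],[0,0.42,0.045,0,0,-0.005,1],[0,0.54,0.045,0,0,-0.005,1],[0,0.64,0.045,0,0,-0.005,1],[0,0.7,0.045,0,0,-0.005,1],[0,0.73,0.045,0,0,-0.005,1],[0,0.73,0.045,0,0,-0.005,1],[0,0.73,0.045,0,0,-0.005,1]]

```text
clock: 7.83
eef_pos: [0.4715, 0.1405, 0.1106]
tool_rot: [-0.0, 0.773, 0.635, -0.0]
wrist_force: [-0.3, -0.8, -2.9]
width: 0.0194
grip_force: 59.2
```

Run:
```python
from h import *
jplan(.48)
p,d,K,W=cap("top");np.savez("t3.npz",p=p,d=d,K=K,W=W)
cv2.imwrite("pics/e2.png",cv2.resize(p[90:190,190:290,::-1],(600,600),interpolation=cv2.INTER_CUBIC))
```

```text
now x' 0.4352 n' 0.2294
t 7.83 tcp [0.4715 0.1405 0.1106] F [-0.31 -0.78 -2.91] M [0.06 0.25 0.01] w 0.0194 shift [-0.005  0.448  0.005] turn [-0.  0.  0.]
```

View pics/e2.png

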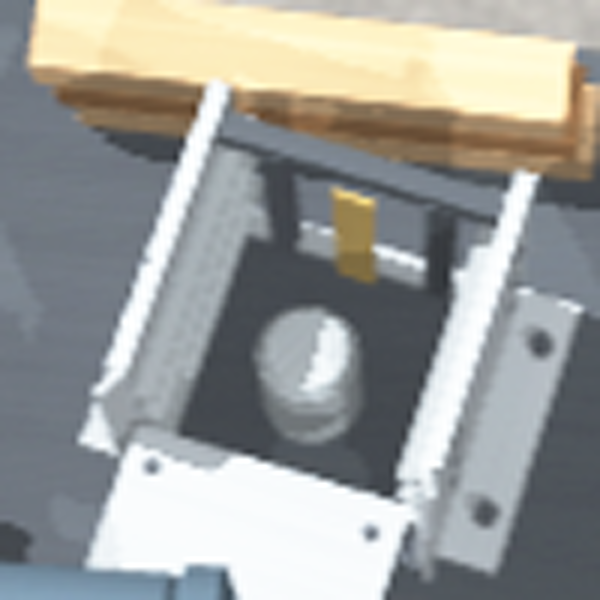

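The leading edge is in the flared mouth, between the cheeks (corners at (133,430) and (415,503)). I go on slowly, watching the forces.

send_rows:
  moves:
    - [[-0.005,0.03,0,0,0,0,1],[-0.005,0.06,0,0,0,0,1],[-0.005,0.1,0,0,0,0,1],[-0.005,0.14,0,0,0,0,1],[-0.005,0.18,0,0,0,0,1],[-0.005,0.18,0,0,0,0,1]]

```text
clock: 8.38
eef_pos: [0.4905, 0.1363, 0.111]
tool_rot: [0.0, 0.773, 0.635, 0.0]
wrist_force: [-0.1, -0.3, -3.2]
width: 0.0192
grip_force: 59.2
```

send_rows:
  moves:
    - [[0,0.03,0,0,0,0,1],[0,0.06,0,0,0,0,1],[0,0.1,0,0,0,0,1],[0,0.14,0,0,0,0,1],[0,0.17,0,0,0,0,1],[0,0.17,0,0,0,0,1]]

```text
clock: 8.88
eef_pos: [0.5069, 0.1331, 0.1109]
tool_rot: [0.0, 0.773, 0.635, 0.0]
wrist_force: [0.1, 0.0, -3.3]
width: 0.0194
grip_force: 59.2
```

Run:
```python
from h import *
jplan(.52)
```

```text
now x' 0.4714 n' 0.229
t 8.88 tcp [0.5069 0.1331 0.1109] F [ 0.14  0.   -3.29] M [ 0.05  0.22 -0.01] w 0.0194 shift [-0.001  0.486  0.01 ] turn [ 0. -0.  0.]
```

send_rows:
  moves:
    - [[0,0.03,0,0,0,0,1],[0,0.07,0,0,0,0,1],[0,0.11,0,0,0,0,1],[0,0.15,0,0,0,0,1],[0,0.19,0,0,0,0,1],[0,0.23,0,0,0,0,1],[0,0.25,0,0,0,0,1],[0,0.25,0,0,0,0,1]]

```text
clock: 9.55
eef_pos: [0.5312, 0.1282, 0.1108]
tool_rot: [0.0, 0.773, 0.635, 0.0]
wrist_force: [0.1, -0.0, -2.3]
width: 0.0194
grip_force: 59.2
```

send_rows:
  moves:
    - [[0,0.03,0,0,0,0,1],[0,0.07,0,0,0,0,1],[0,0.11,0,0,0,0,1],[0,0.15,0,0,0,0,1],[0,0.19,0,0,0,0,1],[0,0.23,0,0,0,0,1],[0,0.25,0,0,0,0,1],[0,0.25,0,0,0,0,1]]

```text
clock: 10.22
eef_pos: [0.5557, 0.1234, 0.1108]
tool_rot: [0.0, 0.773, 0.635, 0.0]
wrist_force: [0.2, 0.4, -2.4]
width: 0.0191
grip_force: 59.2
```

Run:
```python
from h import *
jplan(.56)
p,d,K,W=cap("top");np.savez("t4.npz",p=p,d=d,K=K,W=W)
cv2.imwrite("pics/e3.png",cv2.resize(p[90:190,190:290,::-1],(600,600),interpolation=cv2.INTER_CUBIC))
```

```text
now x' 0.5212 n' 0.229
t 10.22 tcp [0.5557 0.1234 0.1108] F [ 0.22  0.41 -2.4 ] M [ 0.04  0.24 -0.01] w 0.0191 shift [-0.001  0.389  0.008] turn [ 0. -0.  0.]
```

View pics/e3.png

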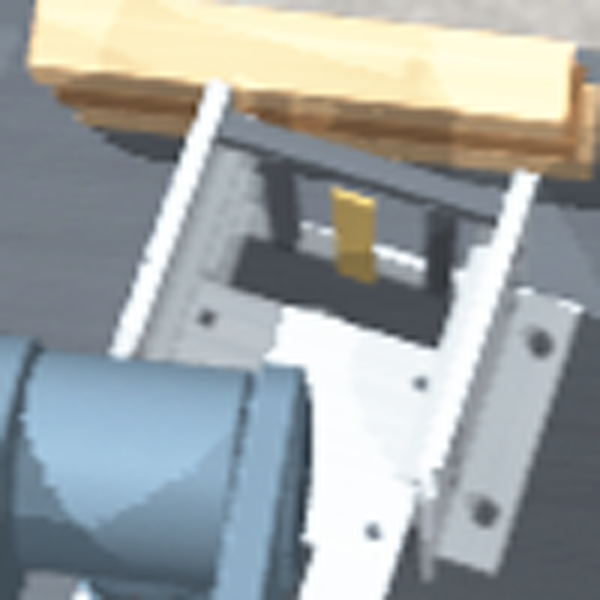

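send_rows:
  moves:
    - [[0,0.03,0,0,0,0,1],[0,0.06,0.01,0,0,0,1],[0,0.1,0.02,0,0,0,1],[0,0.14,0.03,0,0,0,1],[0,0.18,0.03,0,0,0,1],[0,0.22,0.03,0,0,0,1],[0,0.25,0.03,0,0,0,1],[0,0.28,0.03,0,0,0,1],[0,0.28,0.03,0,0,0,1]]

```text
clock: 11.02
eef_pos: [0.5833, 0.118, 0.1079]
tool_rot: [0.0, 0.773, 0.635, 0.0]
wrist_force: [-0.3, -0.2, -2.8]
width: 0.0191
grip_force: 59.2
```

send_rows:
  moves:
    - [[0,0.01,0,0,0,0,1],[0,0.02,0,0,0,0,1],[0,0.03,0,0,0,0,1],[0,0.04,0,0,0,0,1],[0,0.04,0,0,0,0,1]]

```text
clock: 11.43
eef_pos: [0.5867, 0.1174, 0.1079]
tool_rot: [0.0, 0.773, 0.635, 0.0]
wrist_force: [0.3, -0.4, -2.8]
width: 0.0194
grip_force: 59.2
```

Run:
```python
from h import *
jplan(.57,z=.1075)
```

```text
now x' 0.5528 n' 0.2291
t 11.43 tcp [0.5867 0.1174 0.1079] F [ 0.35 -0.36 -2.82] M [ 0.04  0.26 -0.03] w 0.0194 shift [-0.001  0.173  0.004] turn [ 0. -0.  0.]
```

send_rows:
  moves:
    - [[0,0.01,0,0,0,0,1],[0,0.02,0,0,0,0,1],[0,0.03,0,0,0,0,1],[0,0.04,0,0,0,0,1],[0,0.05,0,0,0,0,1],[0,0.05,0,0,0,0,1]]

```text
clock: 11.93
eef_pos: [0.5917, 0.1163, 0.1078]
tool_rot: [0.0, 0.773, 0.635, 0.0]
wrist_force: [-0.0, 0.3, -3.7]
width: 0.019
grip_force: 59.2
```

send_rows:
  moves:
    - [[0,0.007,0,0,0,0,1],[0,0.014,0,0,0,0,1],[0,0.02,0,0,0,0,1],[0,0.02,0,0,0,0,1]]

```text
clock: 12.27
eef_pos: [0.5935, 0.116, 0.1078]
tool_rot: [0.0, 0.773, 0.635, 0.0]
wrist_force: [0.7, 0.4, -2.7]
width: 0.0191
grip_force: 59.2
```

send_rows:
  moves:
    - [[0,0.005,0,0,0,0,1],[0,0.01,0,0,0,0,1],[0,0.015,0,0,0,0,1],[0,0.015,0,0,0,0,1]]

```text
clock: 12.6
eef_pos: [0.595, 0.1157, 0.1078]
tool_rot: [0.0, 0.773, 0.635, 0.0]
wrist_force: [0.0, 0.8, -1.9]
width: 0.0194
grip_force: 59.2
```

send_rows:
  moves:
    - [[0,0.007,0,0,0,0,1],[0,0.014,0,0,0,0,1],[0,0.02,0,0,0,0,1],[0,0.02,0,0,0,0,1]]

```text
clock: 12.93
eef_pos: [0.597, 0.1153, 0.1078]
tool_rot: [0.0, 0.773, 0.635, 0.0]
wrist_force: [0.9, 0.6, -3.0]
width: 0.0191
grip_force: 59.2
```

send_rows:
  moves:
    - [[0,0.005,0,0,0,0,1],[0,0.01,0,0,0,0,1],[0,0.015,0,0,0,0,1],[0,0.015,0,0,0,0,1]]

```text
clock: 13.27
eef_pos: [0.5984, 0.115, 0.1078]
tool_rot: [0.0, 0.773, 0.635, 0.0]
wrist_force: [0.7, 0.0, -1.7]
width: 0.0192
grip_force: 59.2
```

send_rows:
  moves:
    - [[0,0.007,0,0,0,0,1],[0,0.014,0,0,0,0,1],[0,0.02,0,0,0,0,1],[0,0.02,0,0,0,0,1]]

```text
clock: 13.6
eef_pos: [0.6004, 0.1146, 0.1078]
tool_rot: [0.0, 0.773, 0.635, 0.0]
wrist_force: [-0.2, 0.5, -3.2]
width: 0.0191
grip_force: 59.2
```

send_rows:
  moves:
    - [[0,0.005,0,0,0,0,1],[0,0.01,0,0,0,0,1],[0,0.015,0,0,0,0,1],[0,0.015,0,0,0,0,1]]

```text
clock: 13.93
eef_pos: [0.6019, 0.1143, 0.1078]
tool_rot: [0.0, 0.773, 0.635, 0.0]
wrist_force: [0.6, -1.5, -3.3]
width: 0.0191
grip_force: 59.2
```

send_rows:
  moves:
    - [[0,0.007,0,0,0,0,1],[0,0.014,0,0,0,0,1],[0,0.02,0,0,0,0,1],[0,0.02,0,0,0,0,1]]

```text
clock: 14.27
eef_pos: [0.6038, 0.114, 0.1078]
tool_rot: [0.0, 0.773, 0.635, 0.0]
wrist_force: [0.3, 0.1, -2.8]
width: 0.0193
grip_force: 59.2
```

send_rows:
  moves:
    - [[0,0.005,0,0,0,0,1],[0,0.01,0,0,0,0,1],[0,0.015,0,0,0,0,1],[0,0.015,0,0,0,0,1]]

```text
clock: 14.6
eef_pos: [0.6052, 0.1137, 0.1077]
tool_rot: [-0.0, 0.773, 0.635, -0.0]
wrist_force: [-0.2, 0.6, -2.7]
width: 0.0194
grip_force: 59.2
```

send_rows:
  moves:
    - [[0,0.005,0,0,0,0,1],[0,0.01,0,0,0,0,1],[0,0.015,0,0,0,0,1],[0,0.015,0,0,0,0,1]]

```text
clock: 14.93
eef_pos: [0.6067, 0.1134, 0.1078]
tool_rot: [-0.0, 0.773, 0.635, -0.0]
wrist_force: [0.3, -0.2, -3.1]
width: 0.0192
grip_force: 59.2
```

send_rows:
  moves:
    - [[0,0.005,0,0,0,0,1],[0,0.01,0,0,0,0,1],[0,0.015,0,0,0,0,1],[0,0.015,0,0,0,0,1]]

```text
clock: 15.27
eef_pos: [0.6081, 0.1131, 0.1078]
tool_rot: [-0.0, 0.773, 0.635, -0.0]
wrist_force: [-0.9, 0.9, -2.4]
width: 0.0192
grip_force: 59.2
```

send_rows:
  moves:
    - [[0,0.005,0,0,0,0,1],[0,0.01,0,0,0,0,1],[0,0.015,0,0,0,0,1],[0,0.015,0,0,0,0,1]]

```text
clock: 15.6
eef_pos: [0.6082, 0.1133, 0.1075]
tool_rot: [-0.001, 0.773, 0.635, -0.001]
wrist_force: [-7.4, 1.0, -0.4]
width: 0.0193
grip_force: 59.7
```

send_rows:
  moves:
    - [[0,0.005,0,0,0,0,1],[0,0.01,0,0,0,0,1],[0,0.015,0,0,0,0,1],[0,0.015,0,0,0,0,1]]

```text
clock: 15.93
eef_pos: [0.6081, 0.1133, 0.1073]
tool_rot: [-0.002, 0.772, 0.635, -0.002]
wrist_force: [-14.3, 2.5, 3.5]
width: 0.0191
grip_force: 60.1
```

Firm contact with the stop at about 14 N, still under the limit. I ease off to near zero force, then lower onto the rails.

send_rows:
  moves:
    - [[0,-0.012,0,0,0,0,1],[0,-0.024,0,0,0,0,1],[0,-0.028,0,0,0,0,1],[0,-0.028,0,0,0,0,1]]

```text
clock: 16.27
eef_pos: [0.6081, 0.1131, 0.1077]
tool_rot: [-0.0, 0.773, 0.635, -0.0]
wrist_force: [-2.5, 0.5, -2.7]
width: 0.0193
grip_force: 59.2
```

send_rows:
  moves:
    - [[0,0,0.005,0,0,0,1],[0,0,0.01,0,0,0,1],[0,0,0.015,0,0,0,1],[0,0,0.015,0,0,0,1]]

```text
clock: 16.6
eef_pos: [0.6081, 0.1132, 0.1063]
tool_rot: [-0.0, 0.773, 0.635, -0.0]
wrist_force: [-4.4, 1.4, -1.2]
width: 0.0196
grip_force: 59.5
```

send_rows:
  moves:
    - [[0,0,0.003,0,0,0,1],[0,0,0.006,0,0,0,1],[0,0,0.01,0,0,0,1],[0,0,0.01,0,0,0,1]]

```text
clock: 16.93
eef_pos: [0.6081, 0.1131, 0.1052]
tool_rot: [-0.0, 0.773, 0.635, -0.0]
wrist_force: [-4.1, 0.7, -1.0]
width: 0.0193
grip_force: 59.5
```

send_rows:
  moves:
    - [[0,0,0.004,0,0,0,1],[0,0,0.008,0,0,0,1],[0,0,0.008,0,0,0,1]]

```text
clock: 17.18
eef_pos: [0.6081, 0.1131, 0.1047]
tool_rot: [-0.0, 0.773, 0.635, -0.0]
wrist_force: [-6.9, 1.3, 1.2]
width: 0.0192
grip_force: 59.7
```

send_rows:
  moves:
    - [[0,0,0.004,0,0,0,1],[0,0,0.008,0,0,0,1],[0,0,0.008,0,0,0,1]]

```text
clock: 17.43
eef_pos: [0.6081, 0.1131, 0.1047]
tool_rot: [-0.0, 0.773, 0.635, -0.0]
wrist_force: [-9.2, 1.0, 4.5]
width: 0.0189
grip_force: 60.4
```

Seated on the rails (TCP z 0.1047, so underside at ~92 mm). I relieve the load and release.

send_rows:
  moves:
    - [[0,-0.004,-0.008,0,0,0,1],[0,-0.004,-0.01,0,0,0,1],[0,-0.004,-0.01,0,0,0,1]]

```text
clock: 17.68
eef_pos: [0.6081, 0.1131, 0.1048]
tool_rot: [0.0, 0.773, 0.635, 0.0]
wrist_force: [-3.5, 0.4, -0.8]
width: 0.0193
grip_force: 59.8
```

send_rows:
  moves:
    - [[0,0,0,0,0,0,0.6],[0,0,0,0,0,0,0.5],[0,0,0,0,0,0,0.4],[0,0,0,0,0,0,0.3],[0,0,0,0,0,0,0.2],[0,0,0,0,0,0,0.1],[0,0,0,0,0,0,0],[0,0,0,0,0,0,0]]

```text
clock: 18.35
eef_pos: [0.6081, 0.1131, 0.1048]
tool_rot: [0.0, 0.773, 0.635, 0.0]
wrist_force: [0.3, 0.3, 0.1]
width: 0.0426
grip_force: 0.0
```

send_rows:
  moves:
    - [[0,0,-0.08,0,0,0,0],[0,0,-0.2,0,0,0,0],[0,0,-0.35,0,0,0,0],[0,0,-0.5,0,0,0,0],[0,0,-0.7,0,0,0,0],[0,0,-0.9,0,0,0,0],[0,0,-1,0,0,0,0],[0,0,-1,0,0,0,0]]

```text
clock: 19.02
eef_pos: [0.61, 0.1132, 0.209]
tool_rot: [0.002, 0.773, 0.635, 0.003]
wrist_force: [0.8, 0.1, 0.3]
width: 0.0429
grip_force: 0.0
```

send_rows:
  moves:
    - [[0,-0.2,-0.2,0,0,0,0],[0,-0.5,-0.4,0,0,0,0],[0,-0.8,-0.4,0,0,0,0],[0,-1,-0.4,0,0,0,0],[0,-1,-0.4,0,0,0,0]]

```text
clock: 19.43
eef_pos: [0.5063, 0.1335, 0.2441]
tool_rot: [-0.001, 0.772, 0.635, -0.001]
wrist_force: [1.3, -0.7, -1.0]
width: 0.043
grip_force: 0.0
```

send_rows:
  moves:
    - [[0,-0.3,0,0,0,0,0],[0,-0.6,0,0,0,0,0],[0,-0.9,0,0,0,0,0],[0,-1,0,0,0,0,0],[0,-1,0,0,0,0,0]]

```text
clock: 19.85
eef_pos: [0.4102, 0.1523, 0.2442]
tool_rot: [-0.0, 0.772, 0.635, -0.0]
wrist_force: [0.8, -0.2, 0.1]
width: 0.0425
grip_force: 0.0
```

Run:
```python
from h import *
p,d,K,W=cap("top");np.savez("t5.npz",p=p,d=d,K=K,W=W);C=cloud(d,K,W).reshape(-1,3)
e=np.array([.9810,-.1942]);m=np.array([.1942,.9810]);x=C[:,:2]@e;n=C[:,:2]@m
s=(x>.6)&(x<.755)&(abs(n-.228)<.06)&(C[:,2]>.08)&(C[:,2]<.11)
f=np.linalg.lstsq(np.c_[x[s],n[s],np.ones(s.sum())],C[s,2],rcond=None)[0];print("slopes",f[:2],"z med",np.median(C[s,2]))
h=(x>.5)&(x<.64)&(abs(n-.228)<.06)&(C[:,2]>.125)&(C[:,2]<.145)
print("handle top",h.sum(),cv2.minAreaRect((np.c_[x[h],n[h]]*1000).astype(np.float32)))
cv2.imwrite("pics/f1.png",cv2.resize(p[90:230,180:320,::-1],(600,600),interpolation=cv2.INTER_CUBIC))
print(robot.sense()["wrist_force"])
```

```text
slopes [0.00224262 0.00026373] z med 0.09503862371090543
handle top 162 ((575.5045776367188, 229.07687377929688), (69.53925323486328, 20.879329681396484), 89.17223358154297)
[-0.73859469 -0.65440728  0.59458666]
```

View pics/f1.png

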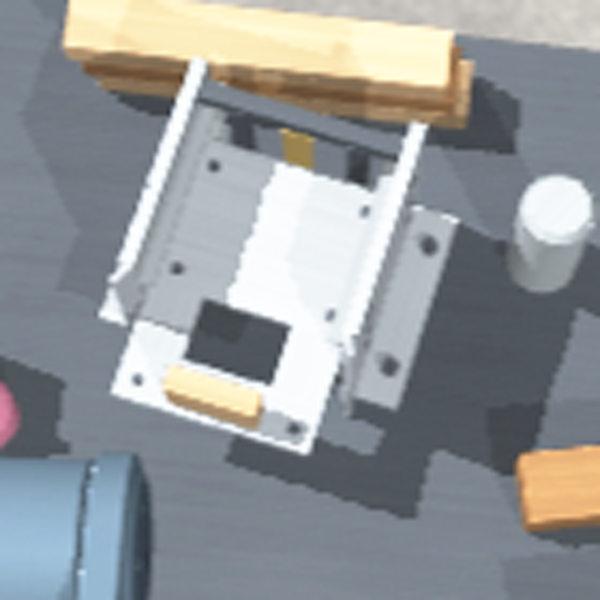

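The sheet lies level and centred on the middle rails, with its leading edge against the bars (~(300,170)), and the gripper is clear. I'm handing the job in.

```bash
python3 -c "
from station import robot
print(robot.finish_job())"
```

```text
the job is handed in; nothing more can be done
None
```

The job is handed in: the sheet rests level and released on the middle rails (the 80 mm block stands in the jig), pushed home against the rear stop with about 14 N measured at the wrist, though the hand-in gave no verdict back.

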